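# Refit the drip grate on its tray

## Robot

A 6-joint arm with a two-finger parallel gripper is mounted at the origin on the work surface. World frame = base frame: x ahead of the robot, y to its left, z up, the work surface at z = 0. Lengths are in mm, angles in rad, forces in N, time in s.
With the tool pointing down it reaches from about 400 to 925 mm from the base axis. Payload 12.5 kg.
Tool frame: the origin (TCP) lies at the very end of the fingers, on their centre line; the grasp point (between the pads) lies behind it (env.grip_depth is the z of the grasp point in the tool frame, in mm); z points along the fingers, y is the line along which they close (so a half turn about z gives the same grasp; the last joint's range is limited). The gripper opens to 95 mm and grips with 3 to 60 N. Pads are 20 mm wide; open, the fingers measure 119 mm over their backs; the gripper's body (75 mm by 180 mm) begins 59 mm behind the grasp point.
Start: joints at [-1.265, 0.491, 1.559, -0, 1.092, -0.106], TCP at [250.186, -572.76, 214.661] pointing down, gripper open.
Joint ranges: [-3.1, 3.1], [-0.84, 2.19], [0.05, 2.79], [-1.13, 4.28], [0.06, 2.93], [-2.69, 2.69]. Speed limits (rad/s): [2.22, 2.22, 2.79, 3.14, 3.14, 3.14].

## Interface

Orientations are given as [roll, pitch, yaw] about the fixed x, y, z axes, in that order (R = Rz(yaw) Ry(pitch) Rx(roll)).
In Python, from cell import env, optics gives the robot as it stands.
- The arm moves only by the tool step_arm, never from a script. Its argument "moves" is a list of rows, each an object of numbers: "tx", "ty", "tz": the shift along the tool's x, y, z in mm; "roll": the turn about the tool's z in rad. In form: [{"tx": .., "ty": .., "tz": .., "roll": ..}, ...]. A call has 1 to 12 rows; each row is the pose to reach, as a shift and turn from the pose commanded when the call began, along the tool's axes at that moment; what a row does not reach only later rows make up. A row lasts 1/12 s, in which the tool goes at most 41.7 mm and 7.16 degrees, less where a joint would pass 70% of its speed; a pose out of reach is approached as far as the arm can. A call with a gripper value outside its range is refused whole. "grip" is the finger opening in mm, from 0 to 95.1, set as the call begins (left out, the last holds). The fingers move at their own pace and stop on an object; the grip force is fixed at half the most. Time passes only in rows, so rows that repeat a pose let the fingers close. It gives the time, the measured TCP pose, the force, the opening and the grip force at its end, in the units of the state.
- env.state(): the state, without advancing time (a new reading comes with each control period).
- optics.read_camera(name): name is "scene" or "top" or "wrist"; returns a dict with "pixels" (384x512x3 uint8, blue, green, red), "mtx" (3x3 intrinsics, pixels), "view" (4x4, takes a point from world to camera coordinates). Camera axes: x right, y down, z forward; pixel columns grow to the right and rows downward; lengths in mm; the calibration is good to about 2 mm. A picture is of the moment at which its call begins. There is no depth.
- env.job_done(): hands the job in; it is judged then, once.
The state is a dict: "t": time; "joints": joint angles; "qvel": joint speeds; "tau": joint torques, N m; "eef_pos": TCP position; "tcp_rot": TCP orientation; "ft_force": force on the tool from outside, world axes, zero at the start; "moment": the same for the moment, N m; "opening": opening from 0.0 (shut) to 1.0 (fully open); "grip_force": force on a finger pad.
Only numpy, scipy, OpenCV 4.12 (cv2) and the standard library are available. Lean on these libraries where they do the work, as an engineer would, in place of code of your own. Each camera call takes 0.05 s, during which the arm holds its last target. There are 200 camera calls.

## Task

The drinks machine's drip tray has been washed and its grate was left half under the wooden cup riser, with the red grip bar out of reach below the board. Draw the grate out and set it down flat on the open counter with the grip bar well clear of the riser, let go, then take it by the red bar, lift it and lower it over the tray's two brass pins (large hole over thick pin, small hole over thin pin), keeping hold until it rests flush in the tray, and let go. Leave the cups and the other things on the counter where they are.

Things in the scene. Friction and masses are not known exactly. Their poses are not given: they have to be found in the camera images.
- grate: Drip grate: loose aluminium plate 190 x 56 x 12 mm (x, y, z), 0.2 kg, dark slots, a 16 mm through hole near its +x end, an 11 mm one near its -x end. Origin: centre of its underside; z up. It starts flat on the counter, its -x (small hole) end sticking out about 75 mm from under the riser. Seated, its origin is 20 mm above the counter, its top level with the tray's rim.
- knob: Red upright grip bar fixed on the middle of the grate's top: 14 mm along the grate's x, 40 mm along its y, 30 mm high. Origin: centre of the bar's foot, 12 mm above the grate's underside; axes as the grate's.
- thick_hole (a point): Centre of the grate's large (16 mm) hole, at the underside, 75 mm along the grate's +x.
- thin_hole (a point): Centre of the grate's small (11 mm) hole, at the underside, 75 mm along the grate's -x.
- tray: Black open box fixed on the counter, 208 x 74 x 32 mm, walls 5 mm. Origin: centre of its underside; x along its length to the thick pin (a spout juts 30 mm at that end), z up. Two grey blocks inside carry the grate 20 mm above the counter; a brass pin on each ends 44 mm above the counter. The grate's x goes along the tray's x.
- thick_pin (a point): Tip of the tray's thick brass pin (14 mm diameter, tapered tip), 44 mm above the counter, at tray x +75 mm.
- thin_pin (a point): Tip of the tray's thin brass pin (9 mm diameter, tapered tip), 44 mm above the counter, at tray x -75 mm.
- riser: Wooden cup riser fixed on the counter: board 150 mm (x) by 240 mm (y), underside 62 mm and top 74 mm above the counter, on 12 mm side legs at y +-112 mm. Origin: centre of its footprint, on the counter. The grate sticks out at its -x edge (75 mm from the origin), which faces the middle of the counter.
- cup_a: White cup, 72 mm across, 65 mm high, standing on the riser. Origin: centre of its underside.
- cup_b: White cup, as the other, standing on the riser. Origin: centre of its underside.
- mug: Blue mug, 76 mm across, 85 mm high, on the counter behind the working area. Origin: centre of its underside.
- jar: Amber jar with orange cap, 64 mm across, 95 mm high, on the counter behind the working area. Origin: centre of its underside.
- can: Steel can with paper label, 66 mm across, 110 mm high, on the counter behind the working area. Origin: centre of its underside.
- saucer: White saucer, 140 mm across, 18 mm high, to the right of the tray. Origin: centre of its underside.
- spoon: Steel teaspoon 140 mm long, lying near the robot. Origin: on the counter below its middle; x along it, towards the bowl.
Things that resemble listed ones, but are neither listed nor needed, are in the scene too. Of the things that look like the grate, the middle-sized one is meant.

How it is judged:
By the outcome, as a careful person would: the job done as asked, in the order asked, and still so for the second after the job is handed in, with the robot touching nothing.
It also fails if it takes over 56 s, if anything falls off the work surface, if the arm or the gripper's body presses on something with over 40 N, if the wrist force passes 120 N, or if a joint passes its speed limit or range.

## Working session

There is one attempt and no reset: what is moved stays moved. The work goes in short steps, Python scripts to look and compute and a tool call to move; the robot and the scene stay as the last step left them, time stands still between calls to the robot, and variables do not carry over. Pictures are saved under pics/ and viewed, at most 10 in all, crops included, and the job is handed in when it is done.

Besides the shell and the picture viewer there is one more tool, called after "Emit:" as name(argument=value, ...), one argument or row to a line, values as JSON. step_arm: Moves the arm, as the interface text tells. Its arguments: {"type":"object","properties":{"moves":{"type":"array"},"grip":{"type":"number"}},"required":["moves"]}

```bash
mkdir -p pics; ls
cat > h.py <<'E'
import numpy as np,cv2
from cell import env,optics
def px2w(c,u,v,z):
    V=c["view"];R,t=V[:3,:3],V[:3,3];d=R.T@np.linalg.inv(c["mtx"])@np.array([u,v,1.]);o=-R.T@t
    return o+d*(z-o[2])/d[2]
def w2px(c,p):
    q=c["mtx"]@(c["view"][:3,:3]@np.array(p,float)+c["view"][:3,3]);return q[:2]/q[2]
E
python3 - <<'E'
from h import *
import pickle
D={}
for n in("scene","top"):
    D[n]=optics.read_camera(n);cv2.imwrite(f"pics/{n}0.png",cv2.resize(D[n]["pixels"],(800,600)))
pickle.dump(D,open("d0.pkl","wb"));print(env.state(),env.grip_depth)
E
```

```text
pics
{'t': 0.1, 'joints': array([-1.26461798e+00,  4.91450873e-01,  1.55937958e+00, -5.02795485e-07,
        1.09169875e+00, -1.05582803e-01]), 'qvel': array([ 1.67703120e-03, -1.53756665e-03, -9.41823008e-04, -3.51905988e-04,
       -1.34667672e-03,  2.57149046e-05]), 'tau': array([ 3.83843580e-03, -6.13622761e+01, -2.58606362e+01,  6.94276462e-02,
        4.70077631e-02, -4.00355214e-05]), 'eef_pos': array([ 250.10658098, -572.54533613,  214.15333522]), 'tcp_rot': array([-3.14066127e+00, -9.82564984e-05,  4.11761334e-01]), 'ft_force': array([-0.09996311, -0.55019748, -0.2805683 ]), 'moment': array([-6.19299614e-05,  1.34823099e-02, -5.07267802e-03]), 'grip_force': 0.0, 'opening': 1.0004302440965074} -18.8
```

View pics/top0.png

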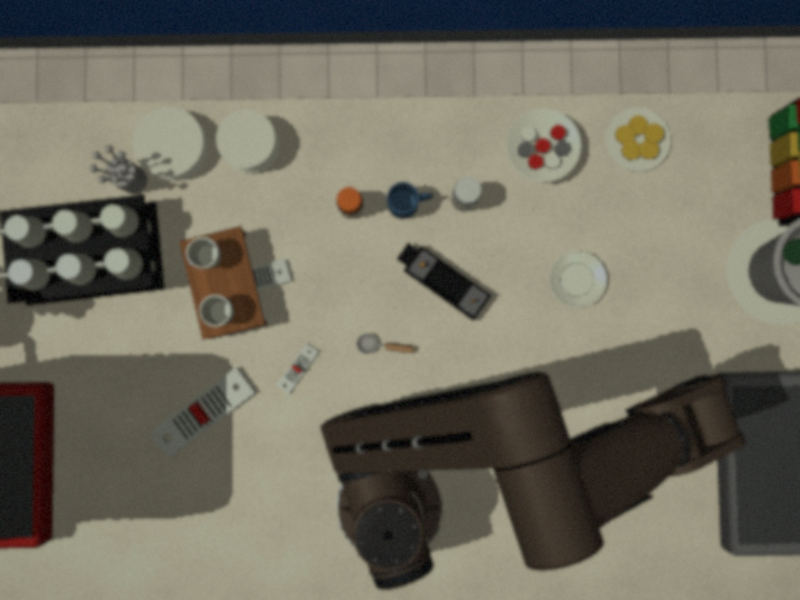

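View pics/scene0.png

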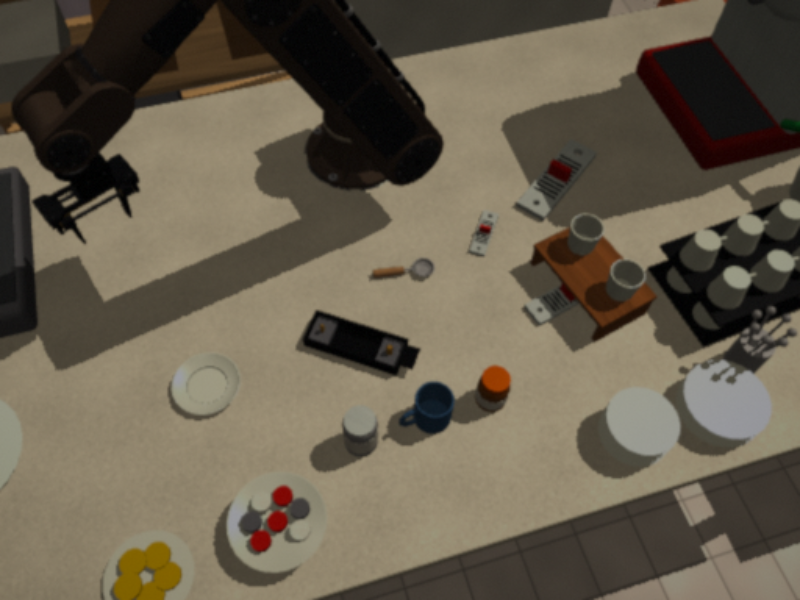

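Grate look-alikes (top view, 800x600 pixels):
- Large grate at (205,410), lying loose near the robot.
- Small grate at (298,368), loose.
- One with its end sticking out from under the riser at (272,273). It is the middle-sized one and fits the description, so I choose it.

The tray is at (447,282), with its spout at the upper left (408,253). Next I'll check the choice in a close crop.

Run:
```python
from h import *
import pickle
D=pickle.load(open("d0.pkl","rb"))
c=D["top"]
im=c["pixels"]
a=im[140:224,110:210];b=im[140:224,245:345]
a=cv2.resize(a,None,fx=7,fy=7,interpolation=cv2.INTER_CUBIC)[:, :]
b=cv2.resize(b,None,fx=7,fy=7,interpolation=cv2.INTER_CUBIC)
cv2.imwrite("pics/riser.png",a);cv2.imwrite("pics/tray.png",b)
for n,u,v,z in(("thin hole",283/800*512,270*.64,12),("thick pin",424*.64,263*.64,44),("thin pin",474*.64,299*.64,44),("base",390*.64,530*.64,0)):
    print(n,px2w(c,u,v,z).round(1))
print(w2px(c,[0,0,0]),w2px(c,[500,0,0]),w2px(c,[500,100,0]))
```

```text
thin hole [570.1 252.3  12. ]
thick pin [578.6 -88.9  44. ]
thin pin [ 490.9 -206.2   44. ]
base [-56.6   1.6   0. ]
[249.81654094 323.81851448] [247.99842167 190.49528607] [221.72164494 190.88208288]
```

View pics/riser.png

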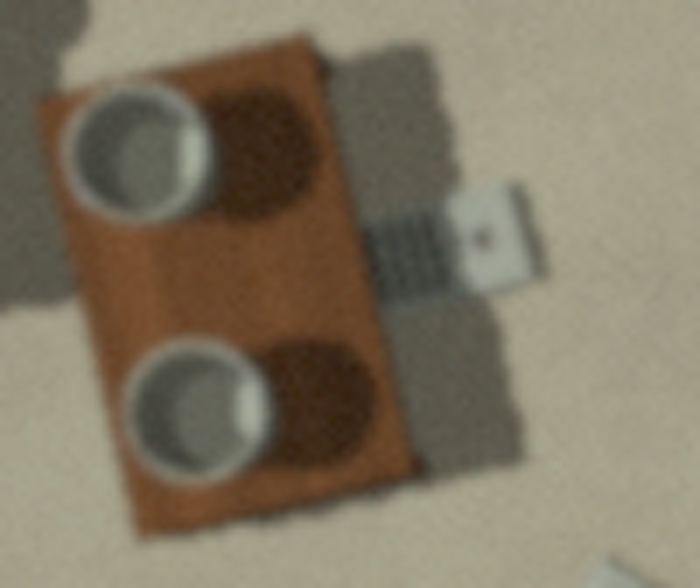

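View pics/tray.png

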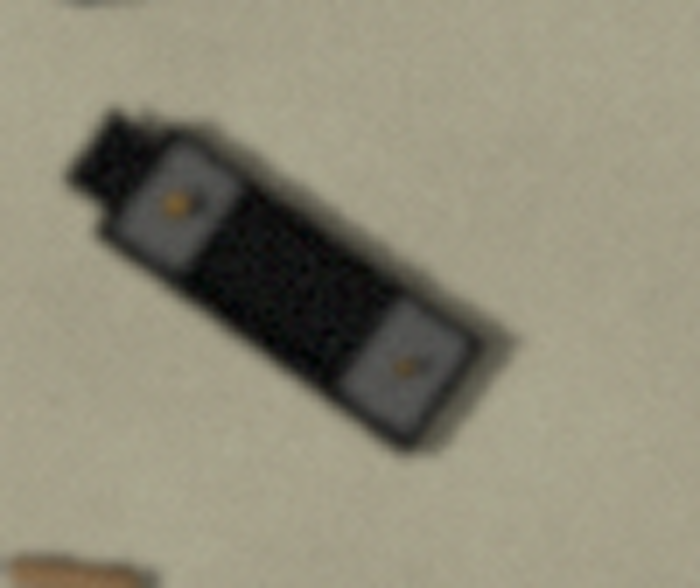

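The close crop shows the slotted plate with its small hole at (484,240) sticking out from under the riser. Its bar is hidden, so it is the right grate. The pin tips are at (177,205) and (405,366), and the spout is at the thick one.

```bash
cat >> h.py <<'E'
def yaw():
    return env.state()["tcp_rot"][2]
def shift(x,y,z,yw):
    s=env.state();p=s["eef_pos"];a=s["tcp_rot"][2]
    d=np.array([x,y,z])-p
    return dict(tx=round(d[0]*np.cos(a)+d[1]*np.sin(a),1),ty=round(d[0]*np.sin(a)-d[1]*np.cos(a),1),tz=round(-d[2],1),roll=round(-(yw-a),4))
E
python3 - <<'E'
from h import *
import pickle
D=pickle.load(open("d0.pkl","rb"))
c=D["top"]
f=lambda u,v,z,ox=110:px2w(c,ox+u/7,140+v/7,z)
h=f(484,240,12)
print("hole",h, "edge",f(515,183,12),f(535,283,12),"upper edge",f(375,222,12))
r=[f(40,98,74),f(310,38,74),f(415,470,74),f(140,535,74)]
print("riser",np.round(r,1),np.mean(r,0),[np.linalg.norm(r[i]-r[i-1]) for i in range(4)])
for i,j in((1,0),(2,3)):
    d=r[j]-r[i];print(np.arctan2(d[1],d[0]))
d=r[1]-r[2];print(np.arctan2(d[1],d[0])+np.pi/2)
a,b=f(177,205,44,245),f(405,366,44,245);d=a-b
print("pins",a,b,np.linalg.norm(d),np.arctan2(d[1],d[0]))
c=D["scene"]
print("scene hole",w2px(c,h)/.64,"pins",w2px(c,a)/.64,w2px(c,b)/.64)
print(shift(h[0],h[1],200,1.81))
E
```

```text
hole [564.6050813  259.84528673  12.        ] edge [595.37231653 242.88818102  12.        ] [540.83936948 232.36682477  12.        ] upper edge [575.2707795  318.84536575  12.        ]
riser [[636.6 482.6  74. ]
 [666.2 340.8  74. ]
 [438.5 286.5  74. ]
 [406.8 429.8  74. ]] [537.01395857 384.92408401  74.        ] [np.float64(235.74868577407736), np.float64(144.81234524513238), np.float64(234.01894071982608), np.float64(146.7629052123236)]
1.776615165832021
1.7887240300571734
1.804984186119727
pins [575.00950114 -84.83055515  44.        ] [ 487.43577834 -204.303263     44.        ] 148.13130947956165 0.9382630481521391
scene hole [539.61108399 308.48256532] pins [389.16574522 345.24485273] [322.31617784 323.95390417]
{'tx': np.float64(621.4), 'ty': np.float64(-636.9), 'tz': np.float64(14.2), 'roll': np.float64(-1.3982)}
```

Emit:
step_arm(
  moves=[
    {"tx": 620, "ty": -636, "tz": -10, "roll": -1.39},
    {"tx": 620, "ty": -636, "tz": -10, "roll": -1.39},
    {"tx": 620, "ty": -636, "tz": -10, "roll": -1.39},
    {"tx": 620, "ty": -636, "tz": -10, "roll": -1.39},
    {"tx": 620, "ty": -636, "tz": -10, "roll": -1.39},
    {"tx": 620, "ty": -636, "tz": -10, "roll": -1.39},
    {"tx": 620, "ty": -636, "tz": -10, "roll": -1.39},
    {"tx": 620, "ty": -636, "tz": -10, "roll": -1.39},
    {"tx": 620, "ty": -636, "tz": -10, "roll": -1.39},
    {"tx": 620, "ty": -636, "tz": -10, "roll": -1.39},
    {"tx": 620, "ty": -636, "tz": -10, "roll": -1.39},
    {"tx": 620, "ty": -636, "tz": -10, "roll": -1.39},
  ],
  grip=95,
)

```text
t: 1.1
eef_pos: [426.9, -103.0, 220.3]
tcp_rot: [3.142, 0.0, 1.809]
ft_force: [1.2, -0.9, 0.2]
opening: 0.998
grip_force: 0.0
```

Run:
```python
from h import *
print(env.state()["eef_pos"],yaw(),shift(568,258,210,1.80))
```

```text
[ 426.85221203 -102.99609284  220.31545737] 1.8093939407078237 {'tx': np.float64(317.4), 'ty': np.float64(222.5), 'tz': np.float64(10.3), 'roll': np.float64(0.0094)}
```

Emit:
step_arm(
  moves=[
    {"tx": 310, "ty": 222, "tz": 10, "roll": 0},
    {"tx": 310, "ty": 222, "tz": 10, "roll": 0},
    {"tx": 310, "ty": 222, "tz": 10, "roll": 0},
    {"tx": 310, "ty": 222, "tz": 10, "roll": 0},
    {"tx": 310, "ty": 222, "tz": 10, "roll": 0},
    {"tx": 310, "ty": 222, "tz": 10, "roll": 0},
    {"tx": 310, "ty": 222, "tz": 10, "roll": 0},
    {"tx": 310, "ty": 222, "tz": 10, "roll": 0},
    {"tx": 310, "ty": 222, "tz": 10, "roll": 0},
    {"tx": 310, "ty": 222, "tz": 10, "roll": 0},
    {"tx": 310, "ty": 222, "tz": 10, "roll": 0},
  ],
)

```text
t: 2.02
eef_pos: [571.9, 249.7, 209.1]
tcp_rot: [-3.14, 0.0, 1.805]
ft_force: [0.1, -0.3, 0.0]
opening: 0.997
grip_force: 0.0
```

Run:
```python
from h import *
import pickle
c=optics.read_camera("wrist");pickle.dump(c,open("w1.pkl","wb"))
cv2.imwrite("pics/w1.png",cv2.resize(c["pixels"],(800,600),interpolation=cv2.INTER_CUBIC))
s=env.state();print(s["eef_pos"],s["tcp_rot"],w2px(c,[564.6,259.8,12])/.64)
```

```text
[571.40586799 248.13531692 209.34323818] [-3.14010001e+00  3.60042668e-04  1.80357292e+00] [393.98459612 260.75164717]
```

View pics/w1.png

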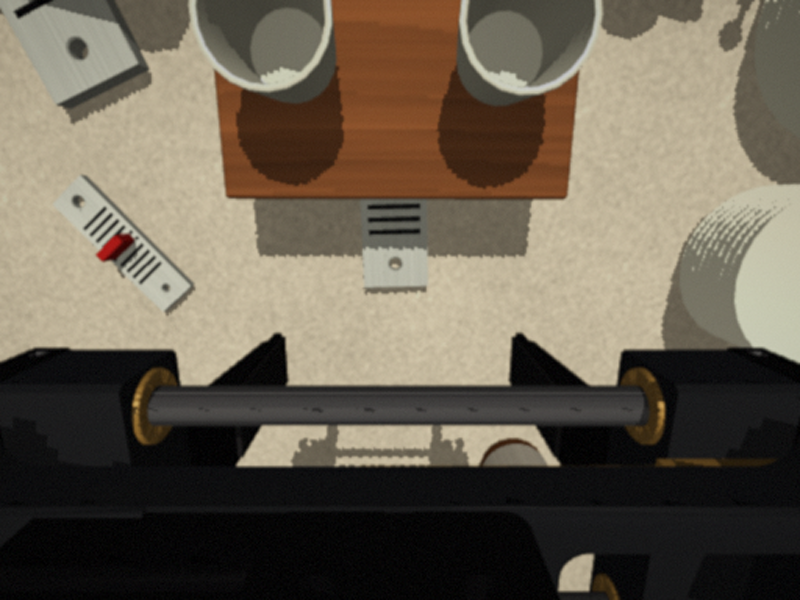

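The wrist picture shows the end of the grate squarely aligned with the tool. Its hole is at (395,263), the plate spans columns 363–427, and the riser edge is at row 197.

Run:
```python
from h import *
import pickle
c=pickle.load(open("w1.pkl","rb"))
g=lambda u,v,z:px2w(c,u*.64,v*.64,z)
h=g(395,263.5,12);print("hole",h,"end",g(364,289,12),g(427,289,12),"riser edge",g(228,197,62),g(568,197,62))
a,b=g(228,197,62),g(568,197,62);print(np.linalg.norm(a-b),np.arctan2(*(b-a)[1::-1])+np.pi/2)
a,b=g(364,289,12),g(427,289,12);print(np.linalg.norm(a-b))
V=c["view"];print("cam",-V[:3,:3].T@V[:3,3],V[2,:3])
print(shift(h[0],h[1],60,1.802))
```

```text
hole [566.01130882 257.6620153   12.        ] end [544.60204199 229.23100433  12.        ] [598.7058303  242.12251189  12.        ] riser edge [435.70266846 284.57107099  62.        ] [675.2911651  341.56874155  62.        ]
246.27501329624525 1.8043530259456633
55.61844007859667
cam [555.79433392 314.01525035 379.63881637] [ 0.05398982 -0.23389452 -0.97076179]
{'tx': np.float64(10.5), 'ty': np.float64(-3.1), 'tz': np.float64(149.3), 'roll': np.float64(0.0016)}
```

Emit:
step_arm(
  moves=[
    {"tx": 7, "ty": -3, "tz": 40},
    {"tx": 7, "ty": -3, "tz": 80},
    {"tx": 7, "ty": -3, "tz": 120},
    {"tx": 7, "ty": -3, "tz": 150},
    {"tx": 7, "ty": -3, "tz": 170},
    {"tx": 7, "ty": -3, "tz": 180},
    {"tx": 7, "ty": -3, "tz": 190},
    {"tx": 7, "ty": -3, "tz": 197},
    {"tx": 7, "ty": -3, "tz": 202},
    {"tx": 7, "ty": -3, "tz": 204},
    {"tx": 7, "ty": -3, "tz": 204},
  ],
)

```text
validation failed for argument at $.mo...
```

Emit:
step_arm(
  moves=[
    {"tz": 0},
    {"tz": 0},
    {"tz": 0},
    {"tz": 0},
    {"tz": 0},
    {"tz": 0},
    {"tz": 0},
    {"tz": 0},
    {"tz": 0},
    {"tz": 0},
  ],
  grip=45,
)

```text
validation failed for argument at $.mo...
```

Emit:
step_arm(
  moves=[
    {"tx": 7, "ty": -3, "tz": 40, "roll": 0},
    {"tx": 7, "ty": -3, "tz": 80, "roll": 0},
    {"tx": 7, "ty": -3, "tz": 120, "roll": 0},
    {"tx": 7, "ty": -3, "tz": 150, "roll": 0},
    {"tx": 7, "ty": -3, "tz": 170, "roll": 0},
    {"tx": 7, "ty": -3, "tz": 180, "roll": 0},
    {"tx": 7, "ty": -3, "tz": 190, "roll": 0},
    {"tx": 7, "ty": -3, "tz": 197, "roll": 0},
    {"tx": 7, "ty": -3, "tz": 202, "roll": 0},
    {"tx": 7, "ty": -3, "tz": 204, "roll": 0},
    {"tx": 7, "ty": -3, "tz": 204, "roll": 0},
  ],
)

```text
t: 2.98
eef_pos: [567.5, 253.7, 6.6]
tcp_rot: [3.141, 0.0, 1.802]
ft_force: [0.0, 0.3, 0.9]
opening: 1.0
grip_force: 0.0
```

Emit:
step_arm(
  moves=[
    {"tx": 0, "ty": 0, "tz": 1, "roll": 0},
    {"tx": 0, "ty": 0, "tz": 1, "roll": 0},
    {"tx": 0, "ty": 0, "tz": 1, "roll": 0},
    {"tx": 0, "ty": 0, "tz": 1, "roll": 0},
    {"tx": 0, "ty": 0, "tz": 1, "roll": 0},
    {"tx": 0, "ty": 0, "tz": 1, "roll": 0},
    {"tx": 0, "ty": 0, "tz": 1, "roll": 0},
    {"tx": 0, "ty": 0, "tz": 1, "roll": 0},
    {"tx": 0, "ty": 0, "tz": 1, "roll": 0},
    {"tx": 0, "ty": 0, "tz": 1, "roll": 0},
  ],
  grip=45,
)

```text
t: 3.82
eef_pos: [567.4, 253.7, 5.3]
tcp_rot: [3.141, 0.0, 1.802]
ft_force: [0.0, 0.4, 1.6]
opening: 0.585
grip_force: 30.1
```

Emit:
step_arm(
  moves=[
    {"tx": -5, "ty": 0, "tz": 0, "roll": 0},
    {"tx": -15, "ty": 0, "tz": 0, "roll": 0},
    {"tx": -25, "ty": 0, "tz": 0, "roll": 0},
    {"tx": -35, "ty": 0, "tz": 0, "roll": 0},
    {"tx": -45, "ty": 0, "tz": 0, "roll": 0},
    {"tx": -55, "ty": 0, "tz": 0, "roll": 0},
    {"tx": -65, "ty": 0, "tz": 0, "roll": 0},
    {"tx": -75, "ty": 0, "tz": 0, "roll": 0},
    {"tx": -85, "ty": 0, "tz": 0, "roll": 0},
    {"tx": -95, "ty": 0, "tz": 0, "roll": 0},
    {"tx": -105, "ty": 0, "tz": 0, "roll": 0},
    {"tx": -115, "ty": 0, "tz": 0, "roll": 0},
  ],
)

```text
t: 4.82
eef_pos: [593.9, 140.8, 5.3]
tcp_rot: [3.142, 0.0, 1.802]
ft_force: [-0.7, 3.0, 3.4]
opening: 0.584
grip_force: 30.1
```

Emit:
step_arm(
  moves=[
    {"tx": -4, "ty": -5, "tz": 0, "roll": 0},
    {"tx": -8, "ty": -12, "tz": 0, "roll": 0},
    {"tx": -12, "ty": -20, "tz": 0, "roll": 0},
    {"tx": -16, "ty": -28, "tz": 0, "roll": 0},
    {"tx": -20, "ty": -36, "tz": 0, "roll": 0},
    {"tx": -25, "ty": -44, "tz": 0, "roll": 0},
    {"tx": -30, "ty": -52, "tz": 0, "roll": 0},
    {"tx": -35, "ty": -60, "tz": 0, "roll": 0},
    {"tx": -40, "ty": -68, "tz": 0, "roll": 0},
    {"tx": -44, "ty": -72, "tz": 0, "roll": 0},
    {"tx": -44, "ty": -72, "tz": 0, "roll": 0},
    {"tx": -44, "ty": -72, "tz": 0, "roll": 0},
  ],
)

```text
t: 5.82
eef_pos: [532.8, 81.7, 5.3]
tcp_rot: [-3.14, 0.0, 1.802]
ft_force: [-2.8, -3.0, 7.0]
opening: 0.586
grip_force: 30.1
```

Emit:
step_arm(
  moves=[
    {"tx": 0, "ty": 0, "tz": 0, "roll": 0},
    {"tx": 0, "ty": 0, "tz": 0, "roll": 0},
    {"tx": 0, "ty": 0, "tz": 0, "roll": 0},
    {"tx": 0, "ty": 0, "tz": 0, "roll": 0},
    {"tx": 0, "ty": 0, "tz": -5, "roll": 0},
    {"tx": 0, "ty": 0, "tz": -20, "roll": 0},
    {"tx": 0, "ty": 0, "tz": -55, "roll": 0},
    {"tx": 0, "ty": 0, "tz": -95, "roll": 0},
    {"tx": 0, "ty": 0, "tz": -135, "roll": 0},
    {"tx": 0, "ty": 0, "tz": -175, "roll": 0},
    {"tx": 0, "ty": 0, "tz": -200, "roll": 0},
    {"tx": 0, "ty": 0, "tz": -200, "roll": 0},
  ],
  grip=90,
)

```text
t: 6.82
eef_pos: [535.3, 82.7, 210.9]
tcp_rot: [3.133, 0.002, 1.802]
ft_force: [-0.0, 0.1, -0.4]
opening: 0.947
grip_force: 0.0
```

Emit:
step_arm(
  moves=[
    {"tx": 75, "ty": 0, "tz": -10, "roll": -1.57},
    {"tx": 75, "ty": 0, "tz": -10, "roll": -1.57},
    {"tx": 75, "ty": 0, "tz": -10, "roll": -1.57},
    {"tx": 75, "ty": 0, "tz": -10, "roll": -1.57},
    {"tx": 75, "ty": 0, "tz": -10, "roll": -1.57},
    {"tx": 75, "ty": 0, "tz": -10, "roll": -1.57},
    {"tx": 75, "ty": 0, "tz": -10, "roll": -1.57},
    {"tx": 75, "ty": 0, "tz": -10, "roll": -1.57},
    {"tx": 75, "ty": 0, "tz": -10, "roll": -1.57},
    {"tx": 75, "ty": 0, "tz": -10, "roll": -1.57},
    {"tx": 75, "ty": 0, "tz": -10, "roll": -1.57},
    {"tx": 75, "ty": 0, "tz": -10, "roll": -1.57},
  ],
)

```text
t: 7.82
eef_pos: [516.1, 155.5, 214.7]
tcp_rot: [-3.141, -0.001, -2.975]
ft_force: [-0.5, 0.3, -0.7]
opening: 0.945
grip_force: 0.0
```

Emit:
step_arm(
  moves=[
    {"tx": -70, "ty": 0, "tz": 0, "roll": 0},
    {"tx": -70, "ty": 0, "tz": 0, "roll": 0},
    {"tx": -70, "ty": 0, "tz": 0, "roll": 0},
    {"tx": -70, "ty": 0, "tz": 0, "roll": 0},
    {"tx": -70, "ty": 0, "tz": 0, "roll": 0},
  ],
)

```text
t: 8.23
eef_pos: [584.7, 166.5, 214.5]
tcp_rot: [-3.141, -0.002, -2.981]
ft_force: [0.5, -0.2, -0.0]
opening: 0.942
grip_force: 0.0
```

Run:
```python
from h import *
import pickle
c=optics.read_camera("wrist");pickle.dump(c,open("w2.pkl","wb"))
cv2.imwrite("pics/w2.png",cv2.resize(c["pixels"],(800,600),interpolation=cv2.INTER_CUBIC))
s=env.state();print(s["t"],s["eef_pos"],s["tcp_rot"])
```

```text
8.2833 [584.57020954 166.57219688 214.85624605] [-3.14152894e+00 -1.25758924e-03 -2.98126220e+00]
```

View pics/w2.png

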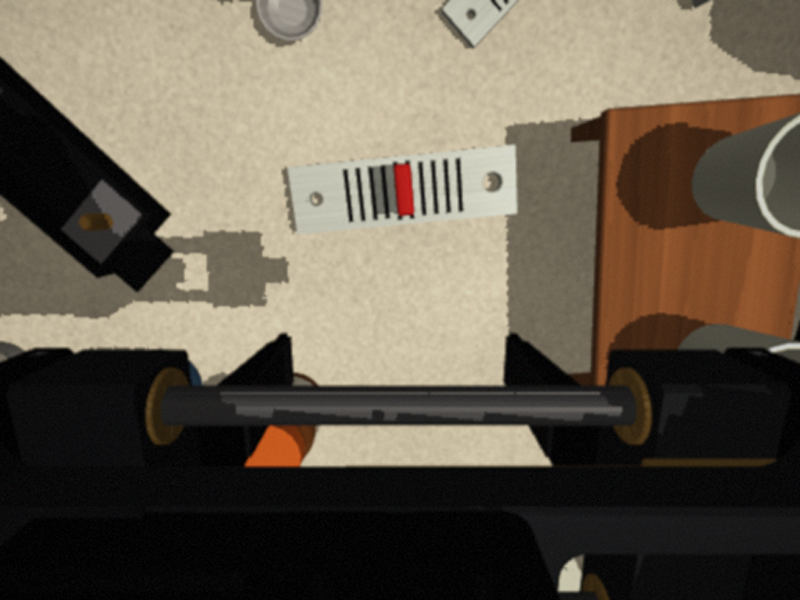

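The grate lies flat and well clear of the riser. Its thin hole is at (316,199), its thick hole at (492,182) and the red bar at (405,190).

Run:
```python
from h import *
import pickle
c=pickle.load(open("w2.pkl","rb"))
g=lambda u,v,z:px2w(c,u*.64,v*.64,z)
b,a=g(316,199,12),g(492,182,12);d=a-b;m=(a+b)/2;y=np.arctan2(d[1],d[0])
print(a,b,np.linalg.norm(d),y,m,w2px(c,[*m[:2],42])/.64)
hsv=cv2.cvtColor(c["pixels"],cv2.COLOR_BGR2HSV)
M=((hsv[...,0]<8)|(hsv[...,0]>172))&(hsv[...,1]>150)&(hsv[...,2]>60);M[:, :200]=0;M[:,300:]=0
v,u=np.nonzero(M);print("red",len(u),u.mean()/.64,v.mean()/.64,px2w(c,u.mean(),v.mean(),42))
print(shift(m[0],m[1],60,y+np.pi/2-2*np.pi))
```

```text
[493.46857062 231.43720349  12.        ] [530.99536607  86.37138441  12.        ] 149.84108996814336 1.823935125626396 [512.23196835 158.90429395  12.        ] [404.13887554 190.01421814]
red 331 403.14388217522657 188.5668429003021 [511.27886371 157.96167726  42.        ]
{'tx': np.float64(72.6), 'ty': np.float64(4.0), 'tz': np.float64(154.9), 'roll': np.float64(-0.0928)}
```

Emit:
step_arm(
  moves=[
    {"tx": 35, "ty": 2, "tz": 20, "roll": -0.09},
    {"tx": 72, "ty": 4, "tz": 50, "roll": -0.09},
    {"tx": 72, "ty": 4, "tz": 85, "roll": -0.09},
    {"tx": 72, "ty": 4, "tz": 120, "roll": -0.09},
    {"tx": 72, "ty": 4, "tz": 150, "roll": -0.09},
    {"tx": 72, "ty": 4, "tz": 170, "roll": -0.09},
    {"tx": 72, "ty": 4, "tz": 183, "roll": -0.09},
    {"tx": 72, "ty": 4, "tz": 192, "roll": -0.09},
    {"tx": 72, "ty": 4, "tz": 198, "roll": -0.09},
    {"tx": 72, "ty": 4, "tz": 199, "roll": -0.09},
    {"tx": 72, "ty": 4, "tz": 199, "roll": -0.09},
  ],
)

```text
t: 9.2
eef_pos: [513.9, 159.1, 16.7]
tcp_rot: [-3.141, 0.0, -2.891]
ft_force: [0.2, 0.3, 0.2]
opening: 0.947
grip_force: 0.0
```

Emit:
step_arm(
  moves=[
    {"tx": 0, "ty": 0, "tz": 0, "roll": 0},
    {"tx": 0, "ty": 0, "tz": 0, "roll": 0},
    {"tx": 0, "ty": 0, "tz": 0, "roll": 0},
    {"tx": 0, "ty": 0, "tz": 0, "roll": 0},
    {"tx": 0, "ty": 0, "tz": 0, "roll": 0},
    {"tx": 0, "ty": 0, "tz": 0, "roll": 0},
    {"tx": 0, "ty": 0, "tz": 0, "roll": 0},
    {"tx": 0, "ty": 0, "tz": 0, "roll": 0},
    {"tx": 0, "ty": 0, "tz": 0, "roll": 0},
    {"tx": 0, "ty": 0, "tz": 0, "roll": 0},
    {"tx": 0, "ty": 0, "tz": 0, "roll": 0},
    {"tx": 0, "ty": 0, "tz": 0, "roll": 0},
  ],
  grip=5,
)

```text
t: 10.2
eef_pos: [513.9, 159.1, 16.2]
tcp_rot: [-3.141, 0.0, -2.891]
ft_force: [-0.3, -0.1, -0.4]
opening: 0.162
grip_force: 0.0
```

Emit:
step_arm(
  moves=[
    {"tx": 0, "ty": 0, "tz": 0, "roll": 0},
    {"tx": 0, "ty": 0, "tz": 0, "roll": 0},
    {"tx": 0, "ty": 0, "tz": 0, "roll": 0},
    {"tx": 0, "ty": 0, "tz": 0, "roll": 0},
  ],
)

```text
t: 10.53
eef_pos: [513.8, 159.1, 16.2]
tcp_rot: [-3.142, -0.0, -2.891]
ft_force: [0.2, 0.0, -0.5]
opening: 0.146
grip_force: 30.0
```

Emit:
step_arm(
  moves=[
    {"tx": 0, "ty": 0, "tz": -5, "roll": 0},
    {"tx": 0, "ty": 0, "tz": -15, "roll": 0},
    {"tx": 0, "ty": 0, "tz": -30, "roll": 0},
    {"tx": 0, "ty": 0, "tz": -45, "roll": 0},
    {"tx": 0, "ty": 0, "tz": -60, "roll": 0},
    {"tx": 0, "ty": 0, "tz": -75, "roll": 0},
    {"tx": 0, "ty": 0, "tz": -90, "roll": 0},
    {"tx": 0, "ty": 0, "tz": -105, "roll": 0},
    {"tx": 0, "ty": 0, "tz": -120, "roll": 0},
    {"tx": 0, "ty": 0, "tz": -130, "roll": 0},
    {"tx": 0, "ty": 0, "tz": -130, "roll": 0},
  ],
)

```text
t: 11.45
eef_pos: [514.6, 159.3, 148.7]
tcp_rot: [-3.141, 0.004, -2.891]
ft_force: [-0.5, 0.8, -1.8]
opening: 0.147
grip_force: 30.0
```

Run:
```python
from h import *
s=env.state();print(s["eef_pos"],s["tcp_rot"],s["ft_force"],s["moment"],s["opening"])
print(shift(531.2,-144.6,146,2.509-2*np.pi))
```

```text
[514.56184474 159.25457485 148.65674749] [-3.14123055  0.00362819 -2.8913225 ] [-0.45056392  0.83527499 -1.75557216] [ 0.11703349 -0.19074501 -0.07332772] 0.14669829107919724
{'tx': np.float64(59.1), 'ty': np.float64(-298.5), 'tz': np.float64(2.7), 'roll': np.float64(0.8829)}
```

Emit:
step_arm(
  moves=[
    {"tx": 0, "ty": -15, "tz": 0, "roll": 0.08},
    {"tx": 1, "ty": -45, "tz": 0, "roll": 0.16},
    {"tx": 2, "ty": -75, "tz": 0, "roll": 0.24},
    {"tx": 4, "ty": -107, "tz": 0, "roll": 0.32},
    {"tx": 6, "ty": -140, "tz": 0, "roll": 0.4},
    {"tx": 8, "ty": -173, "tz": 0, "roll": 0.48},
    {"tx": 10, "ty": -206, "tz": 0, "roll": 0.56},
    {"tx": 12, "ty": -240, "tz": 0, "roll": 0.64},
    {"tx": 13, "ty": -273, "tz": 0, "roll": 0.72},
    {"tx": 14, "ty": -305, "tz": 0, "roll": 0.79},
    {"tx": 15, "ty": -335, "tz": 0, "roll": 0.85},
    {"tx": 15, "ty": -352, "tz": 0, "roll": 0.883},
  ],
)

```text
t: 12.45
eef_pos: [586.5, -188.6, 145.5]
tcp_rot: [-3.141, -0.0, 2.504]
ft_force: [-1.1, -0.6, -1.2]
opening: 0.144
grip_force: 30.0
```

Emit:
step_arm(
  moves=[
    {"tx": 0, "ty": 0, "tz": 0, "roll": 0},
    {"tx": 0, "ty": 0, "tz": 0, "roll": 0},
    {"tx": 0, "ty": 0, "tz": 0, "roll": 0},
  ],
)

```text
t: 12.7
eef_pos: [586.0, -184.6, 145.8]
tcp_rot: [-3.141, -0.001, 2.51]
ft_force: [-0.3, 0.1, -2.0]
opening: 0.144
grip_force: 30.0
```

Run:
```python
from h import *
import pickle
c=optics.read_camera("wrist");pickle.dump(c,open("w3.pkl","wb"))
cv2.imwrite("pics/w3.png",cv2.resize(c["pixels"],(800,600),interpolation=cv2.INTER_CUBIC))
s=env.state();print(s["t"],s["eef_pos"],s["tcp_rot"])
```

```text
12.75 [ 586.13872391 -184.39662307  146.02807152] [-3.14149210e+00 -8.71960512e-04  2.51052463e+00]
```

View pics/w3.png

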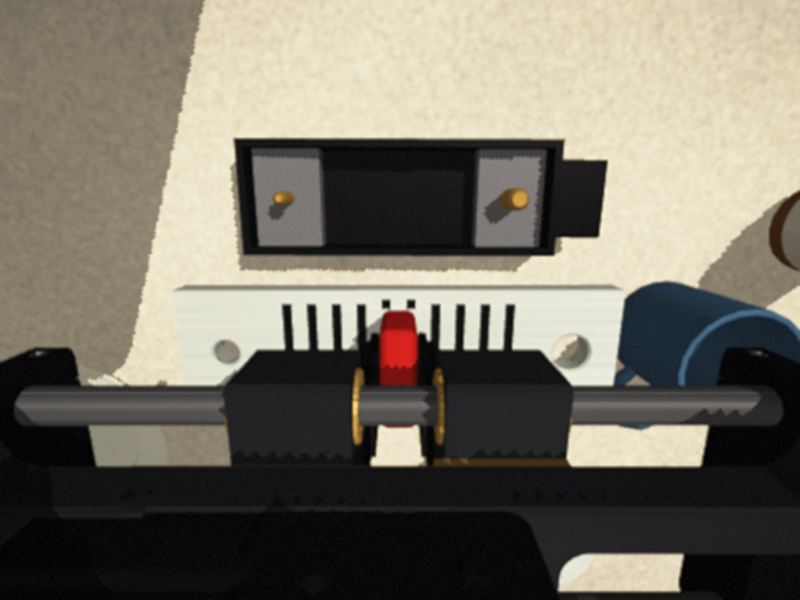

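Both pins and both holes are visible: the thin pin near (285,198), the thick pin near (517,199), and the holes at (227,351) and (571,350). I'll enlarge these four spots.

Run:
```python
from h import *
import pickle
c=pickle.load(open("w3.pkl","rb"));im=c["pixels"]
P=[]
for u,v in((182,127),(330,127),(145,224),(366,224)):
    P.append(cv2.resize(im[v-15:v+15,u-20:u+20],(400,300),interpolation=cv2.INTER_CUBIC))
cv2.imwrite("pics/q.png",np.vstack([np.hstack(P[:2]),np.hstack(P[2:])]))
```

```text
(no output)
```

View pics/q.png

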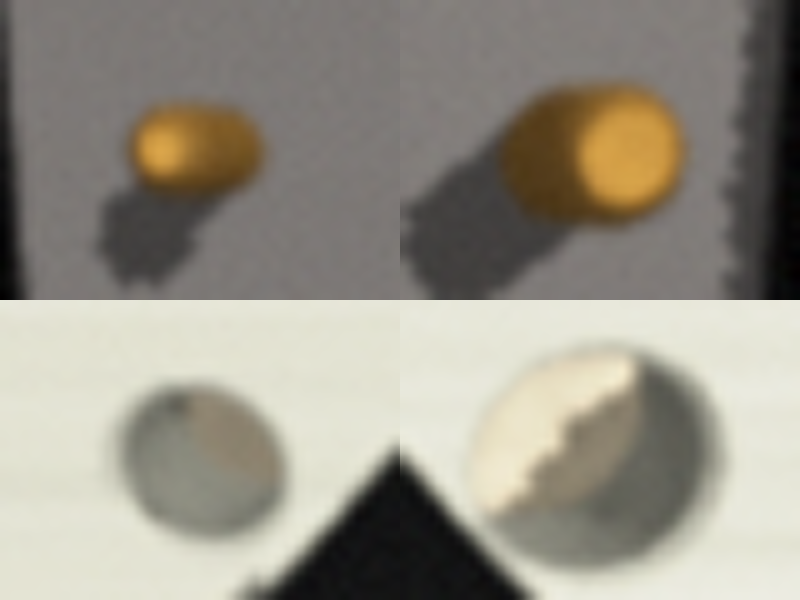

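Run:
```python
from h import *
import pickle
c=pickle.load(open("w3.pkl","rb"))
o=-.45
tn=px2w(c,162+15.7+o,112+15+o,44);tk=px2w(c,310+23.2+o,112+15+o,44)
zt=146.03-16.2+12
hn=px2w(c,125+20.4+o,209+16.1+o,zt);hk=px2w(c,346+19.5+o,209+15.7+o,zt)
A=lambda d:np.arctan2(d[1],d[0])
print("pins",tn,tk,np.linalg.norm(tk-tn),A(tk-tn));print("holes",hn,hk,np.linalg.norm(hk-hn),A(hk-hn))
mp,mh=(tn+tk)/2,(hn+hk)/2
s=env.state();p=s["eef_pos"];print(p,s["tcp_rot"],mp,mh,mh-p)
r=A(tk-tn)-A(hk-hn);R=np.array([[np.cos(r),-np.sin(r)],[np.sin(r),np.cos(r)]])
t=mp[:2]-R@(mh-p)[:2]
print("target",t,r,shift(*t,p[2],s["tcp_rot"][2]+r))
```

```text
pins [ 487.50127285 -207.36232749   44.        ] [576.70162619 -85.51318336  44.        ] 151.00965849787698 0.9388788672947737
holes [ 539.89904672 -244.90215225  141.83      ] [ 627.94126778 -124.15292122  141.83      ] 149.43831330990713 0.9407845491799053
[ 586.13872391 -184.39662307  146.02807152] [-3.14149210e+00 -8.71960512e-04  2.51052463e+00] [ 532.10144952 -146.43775543   44.        ] [ 583.92015725 -184.52753674  141.83      ] [-2.21856666 -0.13091367 -4.19807152]
target [ 534.32026164 -146.31106987] -0.001905681885131627 {'tx': np.float64(64.3), 'ty': np.float64(0.2), 'tz': np.float64(-0.0), 'roll': np.float64(0.0019)}
```

Emit:
step_arm(
  moves=[
    {"tx": 10, "ty": 0, "tz": 0, "roll": 0},
    {"tx": 25, "ty": 0, "tz": 0, "roll": 0},
    {"tx": 45, "ty": 0, "tz": 0, "roll": 0},
    {"tx": 60, "ty": 0, "tz": 8, "roll": 0.002},
    {"tx": 64, "ty": 0, "tz": 20, "roll": 0.002},
    {"tx": 64, "ty": 0, "tz": 35, "roll": 0.002},
    {"tx": 64, "ty": 0, "tz": 50, "roll": 0.002},
    {"tx": 64, "ty": 0, "tz": 62, "roll": 0.002},
    {"tx": 64, "ty": 0, "tz": 70, "roll": 0.002},
    {"tx": 64, "ty": 0, "tz": 74, "roll": 0.002},
    {"tx": 64, "ty": 0, "tz": 76, "roll": 0.002},
    {"tx": 64, "ty": 0, "tz": 76, "roll": 0.002},
  ],
)

```text
t: 13.75
eef_pos: [534.8, -147.5, 70.3]
tcp_rot: [-3.142, 0.0, 2.507]
ft_force: [-0.1, -0.4, -2.1]
opening: 0.143
grip_force: 30.0
```

Run:
```python
from h import *
import pickle
c=optics.read_camera("wrist");pickle.dump(c,open("w4.pkl","wb"));im=c["pixels"]
c2=optics.read_camera("top")
s=env.state();print(s["t"],s["eef_pos"],s["tcp_rot"],s["ft_force"])
P=[cv2.resize(im[v-15:v+15,u-20:u+20],(400,300),interpolation=cv2.INTER_CUBIC) for u,v in((145,224),(366,224))]
cv2.imwrite("pics/q2.png",np.vstack([np.hstack(P),cv2.resize(im[180:270,100:410],(800,232)),]))
```

```text
13.85 [ 535.03067948 -147.74393656   70.79319362] [3.14148389e+00 7.82072855e-04 2.50705656e+00] [ 0.15501591 -0.74522379 -1.63804525]
```

View pics/q2.png

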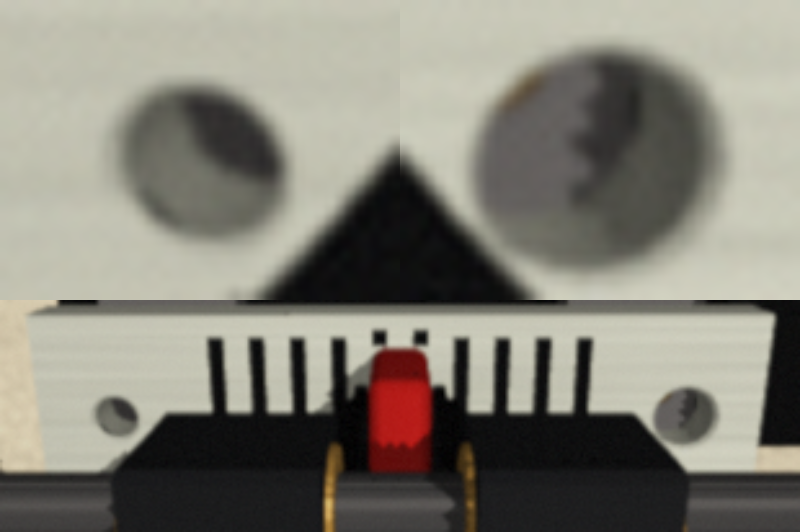

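Run:
```python
from h import *
import pickle
c=pickle.load(open("w4.pkl","rb"));o=-.45
zt=70.79-16.2+12
for n,u,v,cx,cy,r0 in(("thin",125+20.4,209+16.1,145,224,2.5),("thick",346+19.7,209+15.8,366,224,5)):
    h=px2w(c,u+o,v+o,zt);print(n,h)
    for z in(44,zt-12):
        q=w2px(c,[h[0],h[1],z]);q0=w2px(c,[h[0]+r0*.59,h[1]+r0*.807,z]);q1=w2px(c,[h[0]-r0*.807,h[1]+r0*.59,z])
        f=lambda q:((q-[cx-20,cy-15]-o)*10).round()
        print(z,f(q),"towards thick",f(q0),"tool+x",f(q1))
p=np.array([576.70,-85.51]);print(f(w2px(c,[*p,44])))
```

```text
thin [ 488.51232413 -207.49748995   66.59      ]
44 [320.  56.] towards thick [353.  56.] tool+x [317.  24.]
54.59 [269. 102.] towards thick [304. 102.] tool+x [266.  69.]
thick [576.93201865 -87.0722823   66.59      ]
44 [80. 53.] towards thick [146.  53.] tool+x [ 85. -10.]
54.59 [131.  99.] towards thick [201.  99.] tool+x [138.  33.]
[96. 39.]
```

Through the thick hole, a sliver of brass shows at (520,90), about where an aligned tip should be. I'll lower slowly and watch the force.

Emit:
step_arm(
  moves=[
    {"tx": 1, "ty": 0.5, "tz": 0, "roll": 0},
    {"tx": 1, "ty": 0.5, "tz": 2, "roll": 0},
    {"tx": 1, "ty": 0.5, "tz": 4, "roll": 0},
    {"tx": 1, "ty": 0.5, "tz": 6, "roll": 0},
    {"tx": 1, "ty": 0.5, "tz": 8, "roll": 0},
    {"tx": 1, "ty": 0.5, "tz": 10, "roll": 0},
    {"tx": 1, "ty": 0.5, "tz": 12, "roll": 0},
    {"tx": 1, "ty": 0.5, "tz": 14, "roll": 0},
    {"tx": 1, "ty": 0.5, "tz": 15, "roll": 0},
    {"tx": 1, "ty": 0.5, "tz": 15, "roll": 0},
  ],
)

```text
t: 14.68
eef_pos: [534.3, -146.8, 55.0]
tcp_rot: [-3.141, -0.0, 2.507]
ft_force: [-0.2, -0.0, -2.3]
opening: 0.144
grip_force: 30.0
```

Emit:
step_arm(
  moves=[
    {"tx": 0, "ty": 0, "tz": 1, "roll": 0},
    {"tx": 0, "ty": 0, "tz": 2, "roll": 0},
    {"tx": 0, "ty": 0, "tz": 3, "roll": 0},
    {"tx": 0, "ty": 0, "tz": 4, "roll": 0},
    {"tx": 0, "ty": 0, "tz": 5, "roll": 0},
    {"tx": 0, "ty": 0, "tz": 6, "roll": 0},
    {"tx": 0, "ty": 0, "tz": 6, "roll": 0},
  ],
)

```text
t: 15.27
eef_pos: [534.3, -146.8, 49.1]
tcp_rot: [-3.141, -0.0, 2.507]
ft_force: [-0.2, 0.5, -2.0]
opening: 0.145
grip_force: 30.0
```

Emit:
step_arm(
  moves=[
    {"tx": 0, "ty": 0, "tz": 2, "roll": 0},
    {"tx": 0, "ty": 0, "tz": 4, "roll": 0},
    {"tx": 0, "ty": 0, "tz": 6, "roll": 0},
    {"tx": 0, "ty": 0, "tz": 8, "roll": 0},
    {"tx": 0, "ty": 0, "tz": 9, "roll": 0},
    {"tx": 0, "ty": 0, "tz": 10, "roll": 0},
    {"tx": 0, "ty": 0, "tz": 10.5, "roll": 0},
    {"tx": 0, "ty": 0, "tz": 10.5, "roll": 0},
  ],
)

```text
t: 15.93
eef_pos: [534.3, -146.8, 38.7]
tcp_rot: [-3.142, -0.0, 2.507]
ft_force: [-0.3, 0.7, -2.1]
opening: 0.145
grip_force: 30.0
```

Emit:
step_arm(
  moves=[
    {"tx": 0, "ty": 0, "tz": 0.5, "roll": 0},
    {"tx": 0, "ty": 0, "tz": 1, "roll": 0},
    {"tx": 0, "ty": 0, "tz": 1.5, "roll": 0},
    {"tx": 0, "ty": 0, "tz": 2, "roll": 0},
    {"tx": 0, "ty": 0, "tz": 2.5, "roll": 0},
    {"tx": 0, "ty": 0, "tz": 2.5, "roll": 0},
    {"tx": 0, "ty": 0, "tz": 2.5, "roll": 0},
  ],
)

```text
t: 16.52
eef_pos: [534.4, -146.8, 36.3]
tcp_rot: [-3.142, 0.0, 2.507]
ft_force: [-0.6, 0.7, -2.7]
opening: 0.147
grip_force: 30.0
```

Emit:
step_arm(
  moves=[
    {"tx": 0, "ty": 0, "tz": 0.2, "roll": 0},
    {"tx": 0, "ty": 0, "tz": 0.4, "roll": 0},
    {"tx": 0, "ty": 0, "tz": 0.6, "roll": 0},
    {"tx": 0, "ty": 0, "tz": 0.6, "roll": 0},
  ],
)

```text
t: 16.85
eef_pos: [534.4, -146.8, 36.2]
tcp_rot: [3.142, 0.0, 2.507]
ft_force: [-1.9, -0.1, 6.5]
opening: 0.142
grip_force: 30.0
```

Contact at z = 36.2 mm, which is exactly the expected seat height, with an upward force of 6.5 N. I'll let go and retreat upward.

Emit:
step_arm(
  moves=[
    {"tx": 0, "ty": 0, "tz": 0, "roll": 0},
    {"tx": 0, "ty": 0, "tz": 0, "roll": 0},
    {"tx": 0, "ty": 0, "tz": 0, "roll": 0},
    {"tx": 0, "ty": 0, "tz": 0, "roll": 0},
    {"tx": 0, "ty": 0, "tz": 0, "roll": 0},
    {"tx": 0, "ty": 0, "tz": 0, "roll": 0},
    {"tx": 0, "ty": 0, "tz": -10, "roll": 0},
    {"tx": 0, "ty": 0, "tz": -30, "roll": 0},
    {"tx": 0, "ty": 0, "tz": -60, "roll": 0},
    {"tx": 0, "ty": 0, "tz": -90, "roll": 0},
    {"tx": 0, "ty": 0, "tz": -120, "roll": 0},
    {"tx": 0, "ty": 0, "tz": -150, "roll": 0},
  ],
  grip=50,
)

```text
t: 17.85
eef_pos: [534.1, -146.7, 188.0]
tcp_rot: [3.142, 0.0, 2.507]
ft_force: [0.6, -0.3, 0.4]
opening: 0.526
grip_force: 0.0
```

Emit:
step_arm(
  moves=[
    {"tx": -70, "ty": 0, "tz": -20, "roll": 0},
    {"tx": -70, "ty": 0, "tz": -20, "roll": 0},
    {"tx": -70, "ty": 0, "tz": -20, "roll": 0},
    {"tx": -70, "ty": 0, "tz": -20, "roll": 0},
    {"tx": -70, "ty": 0, "tz": -20, "roll": 0},
    {"tx": -70, "ty": 0, "tz": -20, "roll": 0},
  ],
)

```text
t: 18.35
eef_pos: [589.9, -187.7, 205.5]
tcp_rot: [-3.141, -0.001, 2.507]
ft_force: [0.2, 0.8, 0.4]
opening: 0.528
grip_force: 0.0
```

Run:
```python
from h import *
c=optics.read_camera("wrist");s=env.state();print(s["t"],s["eef_pos"])
cv2.imwrite("pics/w5.png",cv2.resize(c["pixels"],(800,600),interpolation=cv2.INTER_CUBIC))
```

```text
18.4 [ 589.98396024 -187.70221061  205.55724119]
```

View pics/w5.png

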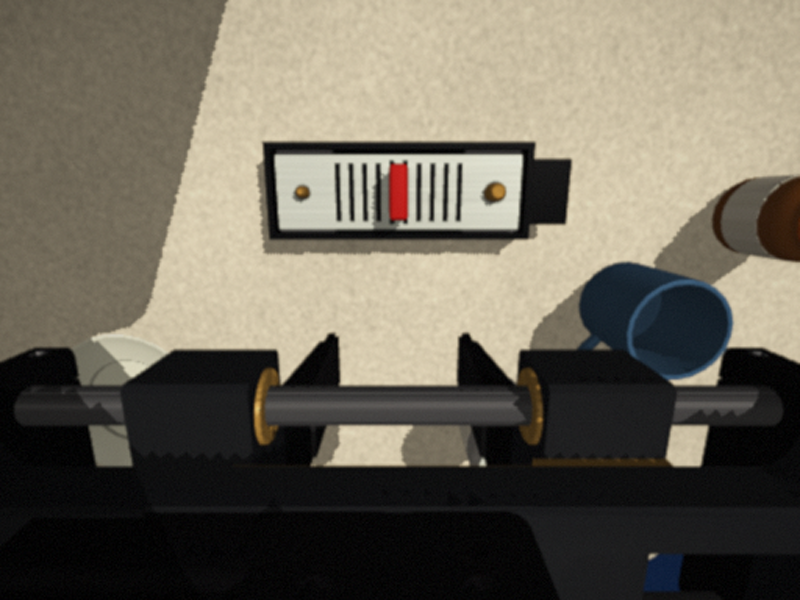

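The grate sits flush in the tray, with brass pins showing through both holes at (302,191) and (495,191). The arm is clear of everything.

```bash
python3 -c "
from cell import env
print(env.job_done())"
```

```text
the job is handed in; nothing more can be done
None
```

The grate was drawn out, set down on the open counter, re-gripped by its red bar and lowered over both pins until it sat flush in the tray, then released; I handed the job in at about 18.4 s with the arm clear.

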